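# Fold the propped vial rack flat

## Robot

A 6-joint arm with a two-finger parallel gripper is mounted at the origin on the work surface. World frame = base frame: x ahead of the robot, y to its left, z up, the work surface at z = 0. Lengths are in m, angles in rad, forces in N, time in s.
With the tool pointing down it reaches from about 0.375 to 0.9 m from the base axis. Payload 3.1 kg.
Tool frame: the origin (TCP) lies between the finger pads; the fingertips stand 11 mm ahead of it and the grasp point (between the pads) lies 8 mm behind it; z points along the fingers, y is the direction in which the jaws open and shut (so a half turn about z gives the same grasp; the last joint's range is limited). The gripper opens to 85 mm and grips with 20 to 120 N. Pads are 22 mm wide; open, the fingers measure 114 mm over their backs; the gripper's body (76 mm by 85 mm) begins 54 mm behind the grasp point. The pads swing forward as they close: fully open they stand 13 mm farther back than shut.
Start: joints at [0.989, 0.527, 1.433, -0, 1.181, -0.178], TCP at [0.246, 0.575, 0.203] pointing down, gripper open.
Joint ranges: [-3.08, 3.08], [-0.75, 2.2], [0.22, 2.44], [-1.43, 4.57], [0, 2.65], [-2.85, 2.85]. Speed limits (rad/s): [2.79, 2.79, 3.14, 3.14, 3.14, 3.14].

## Interface

Orientations are given as a unit quaternion [x, y, z, w].
In Python, from station import manip gives the robot as it stands.
- The arm moves only by the tool move_arm, never from a script. Its argument "deltas" is a list of rows, each a list of 5 numbers: the shift along the tool's x, y, z in units of 40 cm (1.0 is 40 cm), then the turn about the tool's z in units of 0.5 rad (1.0 is 0.5 rad), then the opening in per cent of the stroke, from 0 (shut) to 100 (fully open). In form: [[x, y, z, twist, grip], ...]. A call has exactly 8 rows; each row is the pose to reach, as a shift and turn from the pose commanded when the call began, along the tool's axes at that moment; what a row does not reach only later rows make up. A row lasts 1/12 s, in which the tool goes at most 41.7 mm and 7.16 degrees, less where a joint would pass 70% of its speed; a pose out of reach is approached as far as the arm can. A call with a number of a shift or a turn outside -1 to 1 is refused whole. A call with a gripper value outside its range is refused whole. The fingers move at their own pace and stop on an object; "force" is the grip in N (left out, the last holds). Time passes only in rows, so rows that repeat a pose let the fingers close, or fill a call up. It gives the time, the measured TCP pose, the force and the opening at its end, in the units of the state.
- manip.sense(): the state, without advancing time (a new reading comes with each control period).
- manip.snapshot(name): name is "scene" or "top" or "wrist"; returns (picture, depth): 480x640x3 uint8, red, green, blue; 480x640 float32, m along the optical axis (not along the pixel's ray), 0 where there is no reading.
- manip.get_calibration(name): a dict with "vfov" (degrees; the focal length in pixels is half the picture's height over the tangent of half this angle, whatever the lens; pixels are square), "cx", "cy" (the principal point, pixels), "D" ([k1, k2, p1, p2, k3] as OpenCV has them; the pictures are not rectified), "pose" (4x4, takes a point from camera to world coordinates). Camera axes: x right, y down, z forward; pixel columns grow to the right and rows downward; lengths in m; the calibration is good to about 2 mm. A picture is of the moment at which its call begins: read the wrist's pose just before it. get_calibration takes no time and is no camera call; for the wrist camera it gives the pose at the moment of the call.
- manip.sign_off(): hands the job in, once; it reports no verdict.
The state is a dict: "t": time; "q": joint angles; "qd": joint speeds; "tau": joint torques, N m; "tcp_pos": TCP position; "tool_rot": TCP orientation; "force": force on the tool from outside, world axes, zero at the start; "ft_torque": the same for the moment, N m; "finger_gap": opening from 0.0 (shut) to 1.0 (fully open).
Only numpy, scipy, OpenCV 4.12 (cv2) and the standard library are available. Lean on these libraries where they do the work, as an engineer would, in place of code of your own. Each camera call takes 0.05 s, during which the arm holds its last target.

## Task

The bamboo vial rack in the pulled-out drawer is propped up at a slant and locked by a ratchet, so the drawer cannot be shut over it. Press the ratchet pawl's thumb tab down to its stop so that the teeth are free (the tab stays down by itself), then push the rack's raised round bar down until the rack lies fully flat. Grasp and lift nothing, do not touch the glass vials, do not raise the rack any further, leave the dish, the jar and the spoon where they are, and finish clear of everything.

Things in the scene. Friction and masses are not known exactly. Their poses are not given: they have to be found in the camera images.
- rack: fixed bamboo base of the vial rack, a plate 190 x 175 x 8 mm on the drawer floor (12 mm above the work surface); origin at the centre of its underside. +x points from the tray's hinge to the raised edge, +y to the side with the ratchet pawl, z up. The drawer's walls are 70 mm high, its front panel (robot's side) 95 mm, from the work surface.
- rack_hinge (a point): point midway on the tray's hinge line, which runs along the rack's y; 80 mm from the rack's origin towards its -x and 26 mm above its underside
- tray (a joint): slant of the tray, a bamboo board 145 x 160 x 8 mm: 0 = flat (its stop), 0.43 to 0.58 rad at the start. Its hinge is stiff: it stays where it is left and goes down only when pushed, with 3 to 8 N on its bar. A steel toothed sector on its +y side has two teeth; unless the pawl is pressed free they stop the tray at 0.42 and 0.22 rad on the way down.
- push_bar (a point): middle of the axis of the round bamboo push bar on the tray's raised edge, along the rack's y: 20 mm in diameter, 160 mm long. It lies 150 mm from the hinge line along the board and 20 mm above it square to the board, and swings down about the hinge; when flat the axis is 46 mm above the rack's underside. It stands 8 mm higher than the vials (square to the board), 12 mm from their caps.
- vials: five slender glass vials, 17 mm in diameter, 114 mm long, their black 19 mm screw caps towards the push bar, held tightly in the tray's slots at a pitch of 30 mm (they do not come out); origin on the hinge line midway, x along the vials to the bar, z square to the board. Not to be touched.
- pawl (a joint): turn of the ratchet pawl about its pivot pin: 0 = its nose stands under the teeth (locked, as at the start), 0.5 rad = tab pressed down to its stop; the nose is clear of the teeth from about 0.3 rad. The pivot is stiff (about 3 to 5 N on the tab) without a spring: the pawl stays where it is pressed.
- pawl_tab (a point): centre of the top face of the pawl's flat steel thumb tab, 56 (rack x) x 40 (rack y) x 5 mm, level at the start, 75 mm above the rack's underside, beside the tray, 71 mm outside the bar's +y end. Its pivot pin (along rack y) is 55 mm towards the rack's -x and 26 mm lower: pressed home, the centre has sunk 30 mm and moved 6 mm to +x, and the tab slopes down to +x.
- dish: loose matte grey ceramic dish, 90 mm across and 28 mm high, on the rack's -y side; origin at the centre of its underside
- jar: loose small amber glass jar with a black cap, 38 mm across and 62 mm high, on the rack's +y side beyond the tab; origin at the centre of its underside
- spoon: loose stainless double-ended measuring spoon, 150 mm long, up to 32 mm wide and 10 mm high, lying on the drawer floor between the rack's hinge and the drawer's front; origin at its middle on the floor, x along its length

How it is judged:
On the way, in this order (a step that is already met when the one before it is completed fails the run):
1. the pawl is pressed free while the rack is still propped up (value of joint each of pawl, tray above 0.38 rad), for 0.2 s.
2. the rack is pushed down flat (value of joint tray below 0.04 rad), for 0.2 s.
At the end, for the whole second after the job is handed in: the tray rests within 0.04 rad of flat, the pawl is still pressed beyond 0.38 rad, and the dish, jar and spoon are within 15 mm of where they stood (value of joint tray below 0.04 rad and value of joint pawl above 0.38 rad and velocity of joint tray between -0.05 and 0.05 rad/s and distance of each of dish, jar, spoon from where it was at the start of the episode below 0.015 m); the robot touches nothing.
It fails at once if a vial is touched (more than 1 N) (contact force between any of the fingers, the arm and vials above 1 N).
It fails at once if the rack is raised (tray beyond 0.64 rad) (value of joint tray above 0.64 rad).
It fails at once if the dish, jar or spoon is moved by more than 15 mm or lifted (distance of any of dish, jar, spoon from where it was at the start of the episode above 0.015 m).
It also fails if it takes over 38 s, if anything falls off the work surface, if the arm or the gripper's body presses on something with over 40 N, if the wrist force passes 120 N, or if a joint passes its speed limit or range.

## Working session

There is one attempt and no reset: what is moved stays moved. The work goes in short steps, Python scripts to look and compute and a tool call to move; the robot and the scene stay as the last step left them, time stands still between calls to the robot, and variables do not carry over. Pictures are saved under pics/ and viewed, and the job is handed in when it is done.

Besides the shell and the picture viewer there is one more tool, called as a command line: name --pt "numbers of a row" for each row, then --argument value for the rest. move_arm: Moves the arm, as the interface text tells. Its arguments: {"type":"object","properties":{"deltas":{"type":"array","items":{"type":"array","items":{"type":"number"}}},"force":{"type":"number"}},"required":["deltas"]}

```bash
mkdir -p pics; ls; cat > h.py <<'E'
import numpy as np, cv2
from station import manip
def snap(name,fn):
    c=manip.get_calibration(name); im,d=manip.snapshot(name)
    cv2.imwrite(f'pics/{fn}.png',im[:,:,::-1]); np.savez(f'pics/{fn}.npz',im=im,d=d,vfov=c['vfov'],cx=c['cx'],cy=c['cy'],D=c['D'],pose=c['pose'])
def cloud(fn):
    z=np.load(f'pics/{fn}.npz'); d=z['d']; H,W=d.shape; f=H/2/np.tan(np.radians(z['vfov'])/2)
    K=np.array([[f,0,z['cx']],[0,f,z['cy']],[0,0,1]])
    u,v=np.meshgrid(np.arange(W),np.arange(H))
    p=cv2.undistortPoints(np.stack([u,v],-1).reshape(-1,1,2).astype(np.float64),K,np.array(z['D'],float)).reshape(H,W,2)
    P=np.concatenate([p*d[...,None],d[...,None]],-1)
    T=z['pose']; Q=P@T[:3,:3].T+T[:3,3]; Q[d==0]=np.nan
    return z['im'],Q
E
python3 - <<'E'
from h import *
print(manip.sense())
for n in('scene','top'): snap(n,n+'0')
for n in('scene','top'): print(manip.get_calibration(n))
E
```

```text
pics
{'t': 0.0, 'q': array([ 9.88507044e-01,  5.28449328e-01,  1.43389871e+00,  3.04001667e-05,
        1.18136609e+00, -1.78519733e-01]), 'qd': array([-2.24218729e-04, -1.16165632e-03, -1.35815345e-03,  2.06110653e-04,
        4.17196398e-05,  6.91911732e-04]), 'tau': array([-1.48052036e-04, -4.42354059e+01, -1.78023970e+01, -3.73916018e-04,
        8.35848536e-03,  5.75592139e-06]), 'tcp_pos': array([0.24510537, 0.5741064 , 0.20224515]), 'tool_rot': array([ 2.00521737e-01,  9.79688679e-01, -9.79693170e-04, -4.06899507e-04]), 'force': array([ 0.68488033, -0.28340138,  0.48208183]), 'ft_torque': array([-0.01686802,  0.01396341,  0.01265632]), 'finger_gap': 1.002078674046311}
{'vfov': 42.58622206144365, 'cx': 320.8309035873495, 'cy': 242.93820225638774, 'D': array([0.05820697, 0.        , 0.        , 0.        , 0.        ]), 'pose': array([[-0.56517971,  0.52116763, -0.63949683,  1.15345321],
       [ 0.82463589,  0.3349174 , -0.45585741,  0.48119304],
       [-0.02339951, -0.7849934 , -0.61906205,  0.75276422],
       [ 0.        ,  0.        ,  0.        ,  1.        ]])}
{'vfov': 45.03083692505937, 'cx': 325.6658338242726, 'cy': 242.0792738717564, 'D': array([-0.13423948,  0.        ,  0.        ,  0.        ,  0.        ]), 'pose': array([[ 0.00392528, -0.99748019,  0.07083691,  0.43008277],
       [-0.99999077, -0.00379146,  0.00202351, -0.01197365],
       [-0.00174983, -0.0708442 , -0.99748586,  1.09560137],
       [ 0.        ,  0.        ,  0.        ,  1.        ]])}
```

View pics/scene0.png

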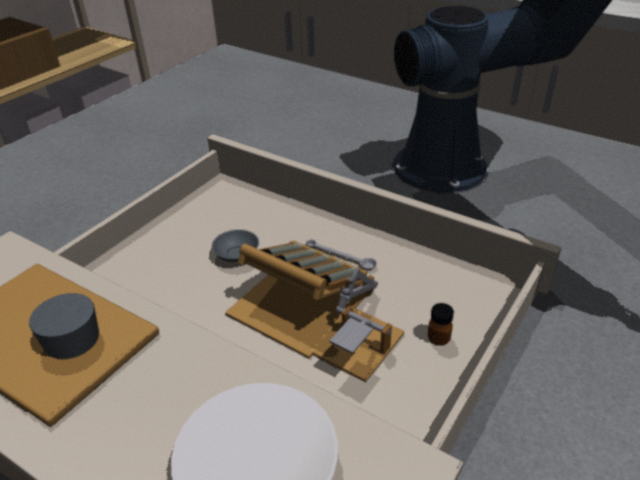

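View pics/top0.png

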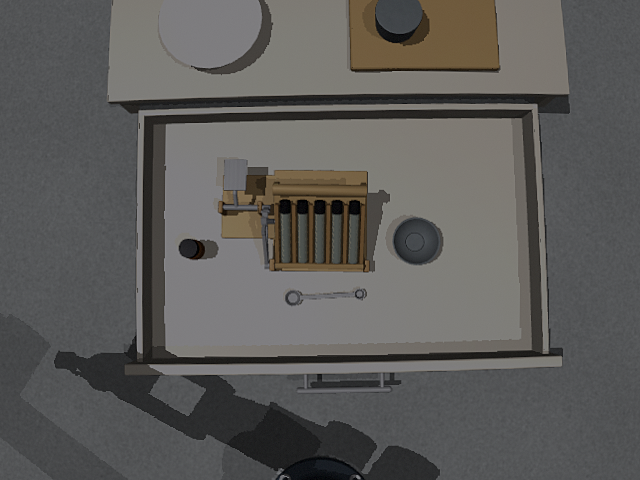

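The top view shows the tab at about (235,175), the bar from (273,190) to (367,190), the jar at (190,248), the dish at (417,241) and the spoon at (327,296). Next I'll measure them in 3D.

```bash
python3 - <<'E'
from h import *
np.set_printoptions(precision=4,suppress=True)
im,Q=cloud('top0')
big=cv2.resize(im[140:320,160:460],None,fx=2.6,fy=2.6,interpolation=cv2.INTER_CUBIC)
cv2.imwrite('pics/crop.png',big[:,:,::-1])
def at(u,v,r=1): return np.nanmedian(Q[v-r:v+r+1,u-r:u+r+1].reshape(-1,3),0)
for n,(u,v) in dict(tab=(235,175),tabL=(226,175),tabR=(244,175),tabT=(235,163),tabB=(235,186),bar=(320,189),barL=(278,189),barR=(362,189),jar=(190,247),dish=(417,241),floor=(250,330),base=(320,176),counter=(300,60),post=(221,207),post2=(265,210),panel=(240,365),wall=(145,230),wallfar=(340,108)).items(): print(n,at(u,v))
# tab region
Z=Q[...,2]
m=np.zeros(Z.shape,bool); m[150:200,210:255]=1
s=m&(abs(Z-0.087)<0.006); ys,xs=np.where(s); print('tab',len(xs),xs.min(),xs.max(),ys.min(),ys.max(),np.nanmean(Q[s],0), np.nanmin(Q[s],0),np.nanmax(Q[s],0))
# bar
m=np.zeros(Z.shape,bool); m[178:202,265:375]=1
s=m&(Z>0.10); print('bar',s.sum(),np.nanmean(Q[s],0),np.nanmin(Q[s],0),np.nanmax(Q[s],0))
p=Q[s]; A=np.c_[p[:,1],np.ones(len(p))]; print(np.linalg.lstsq(A,p[:,0],rcond=None)[0])
for u in(285,320,355):
  print(u,[tuple(np.round(Q[v,u,[0,2]],3)) for v in range(180,204,2)])
E
```

```text
tab [0.6197 0.1507 0.0889]
tabL [0.6201 0.167  0.0876]
tabR [0.6198 0.1351 0.0874]
tabT [0.6419 0.1516 0.0866]
tabB [0.6005 0.1502 0.0871]
bar [ 0.5875 -0.0002  0.1347]
barL [0.5877 0.0705 0.1326]
barR [ 0.5882 -0.0707  0.1328]
jar [0.4929 0.2322 0.0736]
dish [ 0.5093 -0.1807  0.018 ]
floor [0.3421 0.1308 0.0138]
base [0.6308 0.0013 0.0214]
counter [0.8167 0.036  0.1248]
post [0.5654 0.1779 0.0701]
post2 [0.5585 0.0973 0.0812]
panel [0.2882 0.1365 0.0956]
wall [0.5249 0.3208 0.0551]
wallfar [ 0.7479 -0.035   0.0706]
tab 747 224 246 159 198 [0.6198 0.1512 0.0871] [0.5799 0.1312 0.0811] [0.6496 0.1715 0.0921]
bar 1431 [0.5846 0.0025 0.1244] [ 0.57   -0.0782  0.1   ] [0.6036 0.0812 0.1375]
[0.0055 0.5846]
285 [(np.float64(0.624), np.float64(0.018)), (np.float64(0.62), np.float64(0.017)), (np.float64(0.598), np.float64(0.124)), (np.float64(0.593), np.float64(0.13)), (np.float64(0.59), np.float64(0.132)), (np.float64(0.586), np.float64(0.132)), (np.float64(0.583), np.float64(0.13)), (np.float64(0.58), np.float64(0.129)), (np.float64(0.58), np.float64(0.103)), (np.float64(0.577), np.float6
[... 345 characters left out ...]
(0.583), np.float64(0.131)), (np.float64(0.58), np.float64(0.128)), (np.float64(0.581), np.float64(0.1)), (np.float64(0.577), np.float64(0.1)), (np.float64(0.574), np.float64(0.101)), (np.float64(0.569), np.float64(0.11))]
355 [(np.float64(0.624), np.float64(0.02)), (np.float64(0.62), np.float64(0.02)), (np.float64(0.616), np.float64(0.02)), (np.float64(0.594), np.float64(0.129)), (np.float64(0.59), np.float64(0.133)), (np.float64(0.587), np.float64(0.132)), (np.float64(0.583), np.float64(0.131)), (np.float64(0.58), np.float64(0.131)), (np.float64(0.578), np.float64(0.124)), (np.float64(0.578), np.float64(0.101)), (np.float64(0.574), np.float64(0.101)), (np.float64(0.569), np.float64(0.11))]
```

View pics/crop.png

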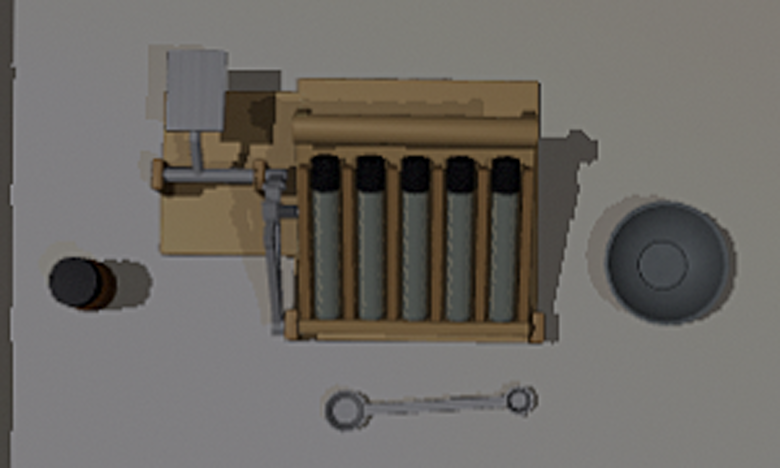

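move_arm --pt "-0.08 -0.04 0 -0.1 0" --pt "-0.16 -0.08 0 -0.2 0" --pt "-0.24 -0.12 0 -0.3 0" --pt "-0.32 -0.16 0 -0.4 0" --pt "-0.4 -0.19 0 -0.5 0" --pt "-0.48 -0.23 0 -0.6 0" --pt "-0.56 -0.26 0 -0.7 0" --pt "-0.64 -0.3 0 -0.81 0" --force 60

```text
t: 0.77
tcp_pos: [0.4348, 0.3626, 0.2029]
tool_rot: [-0.002, 1.0, 0.0, -0.0]
force: [0.6, 1.5, 0.1]
finger_gap: 0.002
```

```bash
cat >> h.py <<'E'
from scipy.spatial.transform import Rotation as R
def to(x,y,z=None,pr=True):
    s=manip.sense(); M=R.from_quat(s['tool_rot']).as_matrix(); p=s['tcp_pos']
    g=np.array([x,y,p[2] if z is None else z]); yaw=np.degrees(np.arctan2(M[1,1],M[0,1]))
    print('t',round(s['t'],2),'tcp',p.round(4),'yaw_y',round(yaw,2),'gap',round(s['finger_gap'],2),'F',s['force'].round(1),'units',(M.T@(g-p)/0.4).round(3))
E
python3 -c "
from h import *
to(0.624,0.152)"
```

```text
t 0.77 tcp [0.4348 0.3626 0.2029] yaw_y 90.22 gap 0.0 F [0.6 1.5 0.1] units [-0.471 -0.528 -0.   ]
```

move_arm --pt "-0.06 -0.07 0 0 0" --pt "-0.13 -0.15 0 0 0" --pt "-0.2 -0.23 0 0 0" --pt "-0.27 -0.31 0 0 0" --pt "-0.34 -0.39 0 0 0" --pt "-0.41 -0.46 0 0 0" --pt "-0.47 -0.53 0.05 0 0" --pt "-0.47 -0.53 0.12 0 0"

```text
t: 1.43
tcp_pos: [0.6307, 0.1461, 0.1577]
tool_rot: [0.002, 1.0, -0.001, 0.007]
force: [0.6, 0.5, -0.2]
finger_gap: -0.002
```

```bash
python3 -c "
from h import *
to(0.624,0.152,0.11)
snap('wrist','w1');snap('scene','s1');to(0.624,0.152,0.11)"
```

```text
t 1.43 tcp [0.6307 0.1461 0.1577] yaw_y 89.74 gap -0.0 F [ 0.6  0.5 -0.2] units [0.018 0.015 0.119]
t 1.53 tcp [0.6191 0.1497 0.1501] yaw_y 89.87 gap 0.0 F [-1.1  0.2  0.9] units [-0.013  0.006  0.1  ]
```

View pics/w1.png

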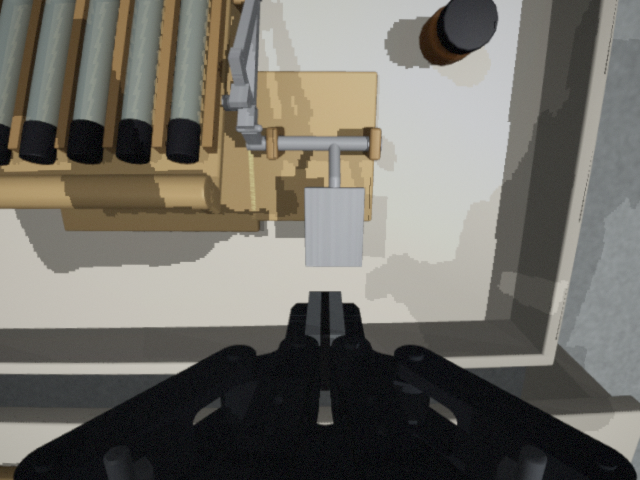

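View pics/s1.png

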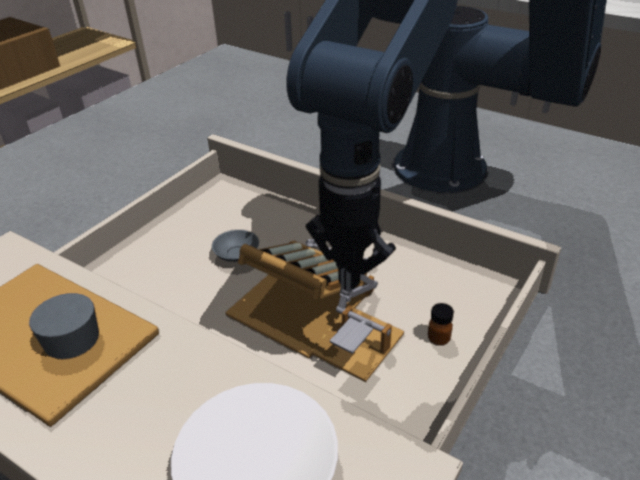

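The wrist view shows the tab at (334,227) and the fingertips at (325,295). I'll check the alignment by projection before pressing, since parallax hides it in both pictures.

```bash
python3 - <<'E'
from h import *
np.set_printoptions(precision=4,suppress=True)
def proj(fn,P):
    z=np.load(f'pics/{fn}.npz'); f=240/np.tan(np.radians(z['vfov'])/2); K=np.array([[f,0,z['cx']],[0,f,z['cy']],[0,0,1]])
    T=np.linalg.inv(z['pose']); return cv2.projectPoints(np.array(P,float).reshape(-1,1,3),cv2.Rodrigues(T[:3,:3])[0],T[:3,3],K,np.array(z['D'],float))[0].reshape(-1,2)
for fn in('w1','s1'):
    print(fn,proj(fn,[[.628,.147,.145],[0.6198,.1512,.087],[.588,.081,.1235]]))
for fn in ('w1',):
    im,Q=cloud(fn)
    for u,v in((334,227),(310,227),(358,227),(334,195),(334,260),(325,297),(100,190),(200,190),(325,310)): print(u,v,np.nanmedian(Q[v-1:v+2,u-1:u+2].reshape(-1,3),0))
E
```

```text
w1 [[327.1001 268.5525]
 [332.8964 224.9252]
 [209.3329 188.3543]]
s1 [[346.2112 308.0221]
 [351.5767 334.3461]
 [323.6637 285.9826]]
334 227 [0.621  0.1519 0.088 ]
310 227 [0.6208 0.1357 0.0883]
358 227 [0.621  0.1682 0.088 ]
334 195 [0.5991 0.1519 0.0877]
334 260 [0.6455 0.152  0.0882]
325 297 [0.6189 0.146  0.1969]
100 190 [0.5866 0.0238 0.1335]
200 190 [0.5872 0.0788 0.1332]
325 310 [0.6186 0.146  0.2078]
```

move_arm --pt "-0.01 0.005 0.02 0 0" --pt "-0.01 0.005 0.05 0 0" --pt "-0.01 0.005 0.08 0 0" --pt "-0.01 0.005 0.1 0 0" --pt "-0.01 0.005 0.12 0 0" --pt "-0.01 0.005 0.13 0 0" --pt "-0.01 0.005 0.14 0 0" --pt "-0.01 0.005 0.15 0 0"

```text
t: 2.2
tcp_pos: [0.6262, 0.1542, 0.0951]
tool_rot: [-0.001, 1.0, 0.0, 0.0]
force: [-0.6, 0.7, 0.6]
finger_gap: 0.004
```

```bash
python3 -c "
from h import *
to(0.624,0.152,0.076)"
```

```text
t 2.2 tcp [0.6262 0.1542 0.0951] yaw_y 90.09 gap 0.0 F [-0.6  0.7  0.6] units [ 0.006 -0.006  0.048]
```

move_arm --pt "0 -0.005 0.01 0 0" --pt "0 -0.005 0.015 0 0" --pt "0 -0.005 0.02 0 0" --pt "0 -0.005 0.025 0 0" --pt "0 -0.005 0.03 0 0" --pt "0 -0.005 0.035 0 0" --pt "0 -0.005 0.04 0 0" --pt "0 -0.005 0.045 0 0"

```text
t: 2.87
tcp_pos: [0.6261, 0.152, 0.0771]
tool_rot: [-0.001, 1.0, 0.0, 0.0]
force: [0.5, 0.7, 0.1]
finger_gap: 0.0
```

```bash
python3 -c "
from h import *
to(0.624,0.152,0.076);snap('scene','s2');snap('wrist','w2')"
```

```text
t 2.87 tcp [0.6261 0.152  0.0771] yaw_y 90.07 gap 0.0 F [0.5 0.7 0.1] units [ 0.005 -0.     0.003]
```

View pics/s2.png

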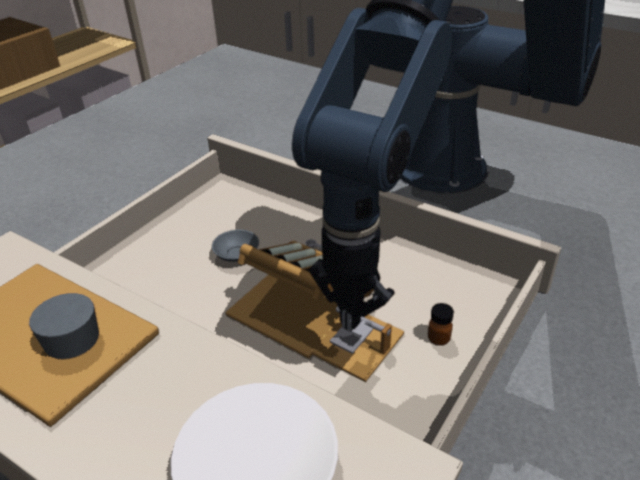

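View pics/w2.png

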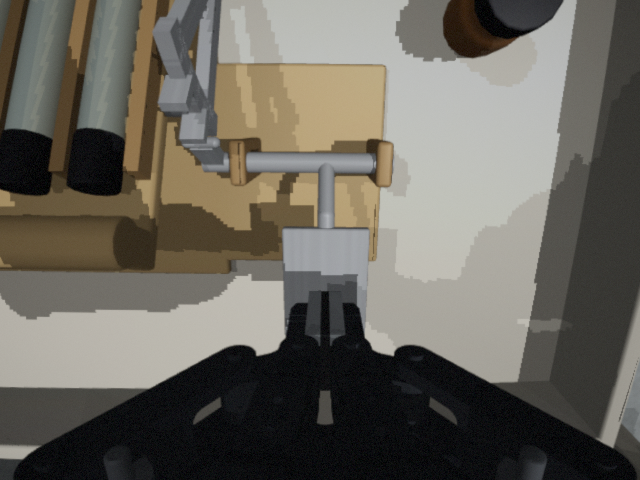

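The tab fills (284–368, 228–330) beside the fingertips, but the force reads about zero. I'll measure whether the tab has tilted.

```bash
python3 - <<'E'
from h import *
np.set_printoptions(precision=4,suppress=True)
im,Q=cloud('w2')
for u,v in((295,232),(295,250),(295,270),(295,290),(295,310),(360,235),(360,270),(360,310),(325,290),(325,300),(315,320),(50,240)): print(u,v,np.nanmedian(Q[v-1:v+2,u-1:u+2].reshape(-1,3),0))
z=np.load('pics/w2.npz');print(z['pose'])
E
```

```text
295 232 [0.5958 0.1382 0.088 ]
295 250 [0.6043 0.138  0.0882]
295 270 [0.6142 0.1377 0.0878]
295 290 [0.6243 0.1375 0.0883]
295 310 [0.6186 0.1401 0.1192]
360 235 [0.5972 0.1677 0.0878]
360 270 [0.6142 0.1681 0.0882]
360 310 [0.6348 0.1689 0.0881]
325 290 [0.624  0.1518 0.0884]
325 300 [0.6145 0.1518 0.1189]
315 320 [0.6148 0.1483 0.134 ]
50 240 [0.5858 0.0593 0.1332]
[[-0.0004  0.9558  0.2941  0.5504]
 [ 1.      0.0005 -0.0002  0.1517]
 [-0.0004  0.2941 -0.9558  0.2487]
 [ 0.      0.      0.      1.    ]]
```

```bash
python3 - <<'E'
from h import *
np.set_printoptions(precision=4,suppress=True)
def proj(fn,P):
    z=np.load(f'pics/{fn}.npz'); f=240/np.tan(np.radians(z['vfov'])/2); K=np.array([[f,0,z['cx']],[0,f,z['cy']],[0,0,1]])
    T=np.linalg.inv(z['pose']); return cv2.projectPoints(np.array(P,float).reshape(-1,1,3),cv2.Rodrigues(T[:3,:3])[0],T[:3,3],K,np.array(z['D'],float))[0].reshape(-1,2)
P=[[.626,.152,.066],[.626,.152,.077],[.626,.152,.088],[.626,.152,.114]]
print(proj('s2',P),proj('w2',P))
im,Q=cloud('s2')
c=cv2.resize(im[230:380,270:470],None,fx=4,fy=4,interpolation=cv2.INTER_CUBIC)
for p in proj('s2',P): cv2.circle(c,tuple(int(a) for a in (p-[270,230])*4),3,(255,0,0),-1)
cv2.imwrite('pics/s2c.png',c[:,:,::-1])
for u,v in [(351,v) for v in range(300,345,4)]+[(345,v) for v in range(300,345,4)]: print(u,v,Q[v,u])
E
```

```text
[[349.7049 347.0199]
 [349.7421 341.9055]
 [349.7801 336.7161]
 [349.8732 324.1411]] [[325.3559 275.2655]
 [325.3862 283.6093]
 [325.42   292.9445]
 [325.5185 320.1243]]
351 300 [0.6416 0.1632 0.1797]
351 304 [0.6358 0.1597 0.1657]
351 308 [0.6357 0.1597 0.1581]
351 312 [0.6342 0.1588 0.1487]
351 316 [0.631  0.1569 0.1372]
351 320 [0.6319 0.1575 0.1305]
351 324 [0.6336 0.1586 0.1245]
351 328 [0.6321 0.1577 0.1147]
351 332 [0.6175 0.1487 0.0885]
351 336 [0.6247 0.1533 0.0891]
351 340 [0.6326 0.1582 0.0907]
351 344 [0.6375 0.1613 0.0887]
345 300 [0.6267 0.1442 0.158 ]
345 304 [0.6317 0.1473 0.156 ]
345 308 [0.6315 0.1472 0.148 ]
345 312 [0.6371 0.1508 0.1468]
345 316 [0.6375 0.1511 0.1395]
345 320 [0.6369 0.1507 0.1309]
345 324 [0.6341 0.1489 0.1195]
345 328 [0.6367 0.1506 0.1146]
345 332 [0.6218 0.1411 0.0879]
345 336 [0.6297 0.1461 0.0893]
345 340 [0.6361 0.1502 0.0891]
345 344 [0.6424 0.1543 0.0889]
```

View pics/s2c.png

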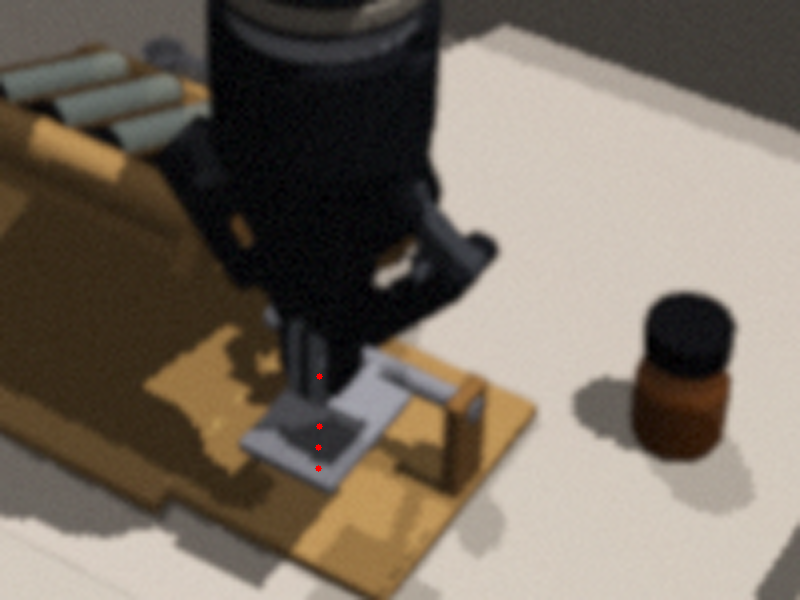

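The projection shows the fingertips about 33 mm above the reported TCP, where the text puts them 11 mm beyond it: they end at z≈0.110 with the TCP at 0.077. Both cameras agree on this, and x and y match. I'll go by the measured tip, and check the gripper's outline for clearance.

```bash
python3 - <<'E'
from h import *
np.set_printoptions(precision=3,suppress=True)
for fn in('s2','w2'):
    im,Q=cloud(fn)
    g=(im.sum(-1)<150)&(abs(Q[...,0]-.626)<.12)&(abs(Q[...,1]-.152)<.12)&(Q[...,2]>.1)
    if fn=='s2': g[:,:290]=0
    P=Q[g]
    for a,b in((0,.012),(.012,.02),(.02,.03),(.03,.04),(.04,.05),(.05,.06),(.06,.07),(.07,.09)):
        for sg in(1,-1):
            d=(P[:,1]-.152)*sg; s=(d>=a)&(d<b)&(P[:,2]>.1)
            if s.sum()>5: print(fn,sg,a,b,s.sum(),'zmin(2%)',np.percentile(P[s,2],2),'x',np.percentile(P[s,0],[2,98]))
E
```

```text
s2 1 0 0.012 2068 zmin(2%) 0.12316684152681383 x [0.517 0.663]
s2 -1 0 0.012 1929 zmin(2%) 0.1281073400549713 x [0.512 0.663]
s2 1 0.012 0.02 1478 zmin(2%) 0.15184033994689136 x [0.518 0.662]
s2 -1 0.012 0.02 1031 zmin(2%) 0.14557460467333463 x [0.51  0.664]
s2 1 0.02 0.03 1835 zmin(2%) 0.16417400463603218 x [0.509 0.661]
s2 -1 0.02 0.03 939 zmin(2%) 0.159039391549988 x [0.509 0.665]
s2 1 0.03 0.04 1632 zmin(2%) 0.17315424459441156 x [0.513 0.661]
s2 -1 0.03 0.04 885 zmin(2%) 0.16354066871730302 x [0.508 0.667]
s2 1 0.04 0.05 1395 zmin(2%) 0.1834183638852787 x [0.507 0.663]
s2 -1 0.04 0.05 2971 zmin(2%) 0.18524086213767216 x [0.514 0.668]
s2 1 0.05 0.06 2624 zmin(2%) 0.19964545939184053 x [0.549 0.662]
s2 -1 0.05 0.06 155 zmin(2%) 0.18152321835538798 x [0.614 0.67 ]
s2 1 0.06 0.07 289 zmin(2%) 0.38677001709369024 x [0.611 0.651]
s2 -1 0.06 0.07 9 zmin(2%) 0.19224103042609428 x [0.633 0.638]
s2 -1 0.07 0.09 147 zmin(2%) 0.10270877608954206 x [0.565 0.605]
w2 1 0 0.012 8268 zmin(2%) 0.1206432016315169 x [0.606 0.633]
w2 -1 0 0.012 8135 zmin(2%) 0.12065301235708997 x [0.606 0.633]
w2 1 0.012 0.02 3473 zmin(2%) 0.13518212370194407 x [0.606 0.619]
w2 -1 0.012 0.02 3833 zmin(2%) 0.12807832603349495 x [0.606 0.619]
w2 1 0.02 0.03 3887 zmin(2%) 0.15369801112704362 x [0.612 0.634]
w2 -1 0.02 0.03 3775 zmin(2%) 0.1532532518171 x [0.612 0.634]
w2 1 0.03 0.04 6269 zmin(2%) 0.15824774823222754 x [0.613 0.634]
w2 -1 0.03 0.04 6044 zmin(2%) 0.15813528739676877 x [0.613 0.634]
w2 1 0.04 0.05 4608 zmin(2%) 0.17053415193451688 x [0.613 0.622]
w2 -1 0.04 0.05 5063 zmin(2%) 0.17020254810925156 x [0.613 0.625]
w2 1 0.05 0.06 2530 zmin(2%) 0.18065737883977792 x [0.612 0.615]
w2 -1 0.05 0.06 2675 zmin(2%) 0.18000975893307422 x [0.612 0.615]
w2 1 0.06 0.07 122 zmin(2%) 0.19027356051460054 x [0.613 0.615]
w2 -1 0.06 0.07 197 zmin(2%) 0.18967875623853106 x [0.613 0.615]
w2 -1 0.07 0.09 4094 zmin(2%) 0.10132689411194934 x [0.552 0.602]
```

Pressing should start at a TCP z of about 0.055 and end near 0.030. The outline stays clear of the bar.

move_arm --pt "0 0 0.01 0 0" --pt "0 0 0.02 0 0" --pt "0 0 0.03 0 0" --pt "0 0 0.04 0 0" --pt "0 0 0.05 0 0" --pt "0 0 0.06 0 0" --pt "0 0 0.07 0 0" --pt "0 0 0.075 0 0"

```text
t: 3.63
tcp_pos: [0.629, 0.152, 0.0479]
tool_rot: [-0.0, 1.0, 0.0, 0.003]
force: [4.7, 0.4, 3.9]
finger_gap: 0.0
```

```bash
python3 -c "
from h import *
to(0.624,0.152,0.03)"
```

```text
t 3.63 tcp [0.629  0.152  0.0479] yaw_y 90.06 gap 0.0 F [4.7 0.4 3.9] units [ 0.013 -0.     0.045]
```

move_arm --pt "0.005 0 0.006 0 0" --pt "0.005 0 0.012 0 0" --pt "0.005 0 0.018 0 0" --pt "0.005 0 0.024 0 0" --pt "0.005 0 0.03 0 0" --pt "0.005 0 0.035 0 0" --pt "0.005 0 0.04 0 0" --pt "0.005 0 0.04 0 0"

```text
t: 4.3
tcp_pos: [0.6276, 0.152, 0.0333]
tool_rot: [-0.001, 1.0, 0.0, 0.004]
force: [5.0, 0.7, 8.5]
finger_gap: -0.001
```

```bash
python3 -c "
from h import *
to(0.624,0.152,0.03);snap('wrist','w3')
im,Q=cloud('w3');np.set_printoptions(precision=4,suppress=True)
Z=Q[...,2]
s=(abs(Q[...,1]-.152)<.019)&(Q[...,0]>.585)&(Q[...,0]<.66)&(Z>.04)&(Z<.085)&(im.mean(-1)>90)
p=Q[s];print(len(p),p.min(0),p.max(0));c=np.polyfit(p[:,0],p[:,2],1);print('slope',np.arctan(c[0]))"
```

```text
t 4.3 tcp [0.6276 0.152  0.0333] yaw_y 90.06 gap -0.0 F [5.  0.7 8.5] units [ 0.009 -0.     0.008]
3630 [0.5851 0.133  0.0467] [0.6483 0.171  0.0752]
slope -0.24551376987298418
```

View pics/w3.png

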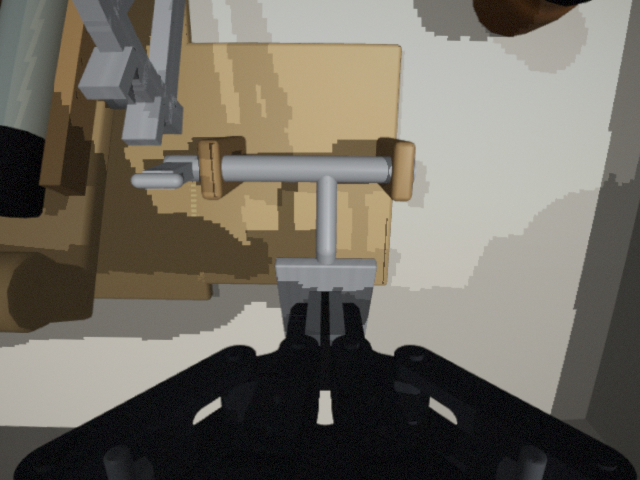

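The tab has tilted and now shows foreshortened at (277–376, 258–335). The pawl's nose at (155,180) has swung away from the sector. I'll press on to the stop.

move_arm --pt "0.005 0 0.005 0 0" --pt "0.005 0 0.01 0 0" --pt "0.005 0 0.015 0 0" --pt "0.005 0 0.018 0 0" --pt "0.005 0 0.02 0 0" --pt "0.005 0 0.02 0 0" --pt "0.005 0 0.02 0 0" --pt "0.005 0 0.02 0 0"

```text
t: 5.02
tcp_pos: [0.628, 0.152, 0.0318]
tool_rot: [-0.001, 1.0, 0.0, 0.007]
force: [-1.4, -1.5, 38.0]
finger_gap: -0.001
```

```bash
python3 -c "
from h import *
to(0.624,0.152,0.03);snap('wrist','w4')
im,Q=cloud('w4');np.set_printoptions(precision=4,suppress=True)
for u in (283,288,365,370):
  print(u,[tuple(np.round(Q[v,u],3)) for v in range(256,330,8)])"
```

```text
t 5.02 tcp [0.628  0.152  0.0318] yaw_y 90.09 gap -0.0 F [-1.4 -1.5 38. ] units [0.01  0.    0.004]
283 [(np.float64(0.617), np.float64(0.13), np.float64(0.022)), (np.float64(0.603), np.float64(0.136), np.float64(0.07)), (np.float64(0.606), np.float64(0.135), np.float64(0.07)), (np.float64(0.61), np.float64(0.135), np.float64(0.068)), (np.float64(0.615), np.float64(0.135), np.float64(0.065)), (np.float64(0.62), np.float64(0.134), np.float64(0.062)), (np.float64(0.626), np.float64(0.133), np.float64(0.059)), (np.float64(0.631), np.float64(0.133), np.float64(0.056)), (np.float64(0.637), np.float64(0.132), np.float64(0.052)), (np.float64(0.644), np.float64(0.132), np.float64(0.049))]
288 [(np.float64(0.617), np.float64(0.132), np.float64(0.022)), (np.float64(0.602), np.float64(0.137), np.float64(0.07)), (np.float64(0.606), np.float64(0.137), np.float64(0.07)), (np.float64(0.611), np.float64(0.137), np.float64(0.067)), (np.float64(0.615), np.float64(0.137), np.float64(0.065)), (np.float64(0.62), np.float64(0.136), np.float64(0.062)), (np.float64(0.626), np.float64(0.136), np.float64(0.05
[... 660 characters left out ...]
oat64(0.637), np.float64(0.17), np.float64(0.053)), (np.float64(0.644), np.float64(0.171), np.float64(0.049))]
370 [(np.float64(0.618), np.float64(0.176), np.float64(0.02)), (np.float64(0.603), np.float64(0.169), np.float64(0.069)), (np.float64(0.605), np.float64(0.169), np.float64(0.071)), (np.float64(0.611), np.float64(0.17), np.float64(0.067)), (np.float64(0.615), np.float64(0.17), np.float64(0.065)), (np.float64(0.62), np.float64(0.171), np.float64(0.062)), (np.float64(0.626), np.float64(0.171), np.float64(0.059)), (np.float64(0.655), np.float64(0.178), np.float64(0.013)), (np.float64(0.66), np.float64(0.178), np.float64(0.013)), (np.float64(0.666), np.float64(0.178), np.float64(0.013))]
```

Tab slope is about 0.51 rad and the force rose to 38 N, so the pawl is at its stop. Now I'll go straight up.

move_arm --pt "0 0 -0.03 0 0" --pt "0 0 -0.08 0 0" --pt "0 0 -0.13 0 0" --pt "0 0 -0.18 0 0" --pt "0 0 -0.23 0 0" --pt "0 0 -0.28 0 0" --pt "0 0 -0.3 0 0" --pt "0 0 -0.3 0 0"

```text
t: 5.73
tcp_pos: [0.6218, 0.1522, 0.1445]
tool_rot: [-0.001, 1.0, 0.0, 0.0]
force: [0.6, 1.1, 0.5]
finger_gap: -0.001
```

```bash
python3 -c "
from h import *
to(0.591,0.002,0.112);snap('wrist','w5');snap('scene','s5')
im,Q=cloud('w5');np.set_printoptions(precision=4,suppress=True)
s=(abs(Q[...,1]-.152)<.018)&(Q[...,0]>.60)&(Q[...,0]<.66)&(Q[...,2]>.03)&(Q[...,2]<.1)
p=Q[s];print(len(p));c=np.polyfit(p[:,0],p[:,2],1);print('slope',np.arctan(c[0]),np.polyval(c,.621))
s=(Q[...,2]>.105)&(Q[...,2]<.15)&(Q[...,0]<.61)&(Q[...,0]>.574)&(Q[...,1]<.085);p=Q[s];print('bar top',np.percentile(p[:,2],95),p[p[:,2]>np.percentile(p[:,2],90)].mean(0))"
```

```text
t 5.73 tcp [0.6218 0.1522 0.1445] yaw_y 90.08 gap -0.0 F [0.6 1.1 0.5] units [ 0.078 -0.375  0.081]
2801
slope -0.48605125329721516 0.06179477854017568
bar top 0.13419573372097648 [0.5887 0.0279 0.1343]
```

View pics/s5.png

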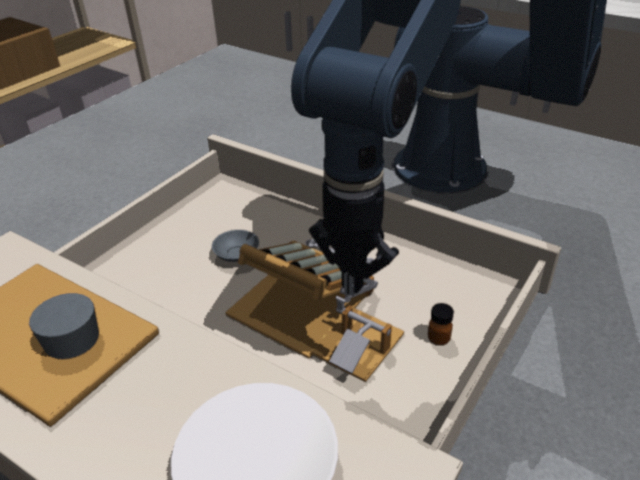

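Tab stays down (slope ≈0.49, at (350,350)) and the rack is still propped, with the bar top at z 0.134. Next I'll go over the middle of the bar, offset slightly away from the vials.

move_arm --pt "0.02 -0.07 0 0 0" --pt "0.04 -0.15 0 0 0" --pt "0.06 -0.23 0 0 0" --pt "0.07 -0.3 0 0 0" --pt "0.07 -0.375 0 0 0" --pt "0.07 -0.375 0.02 0 0" --pt "0.07 -0.375 0.05 0 0" --pt "0.07 -0.375 0.07 0 0"

```text
t: 6.5
tcp_pos: [0.5923, 0.0018, 0.1126]
tool_rot: [0.0, 1.0, 0.001, -0.002]
force: [-0.3, 0.2, -0.7]
finger_gap: -0.001
```

```bash
python3 -c "
from h import *
to(0.594,0.002,0.1);snap('wrist','w6');snap('scene','s6')"
```

```text
t 6.5 tcp [0.5923 0.0018 0.1126] yaw_y 89.98 gap -0.0 F [-0.3  0.2 -0.7] units [-0.004  0.     0.031]
```

View pics/w6.png

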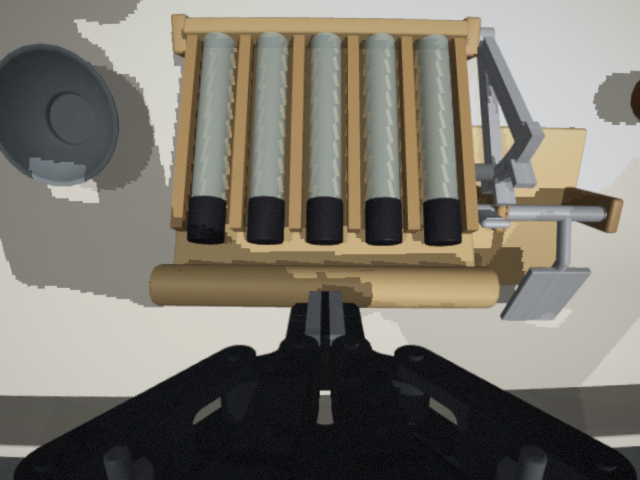

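View pics/s6.png

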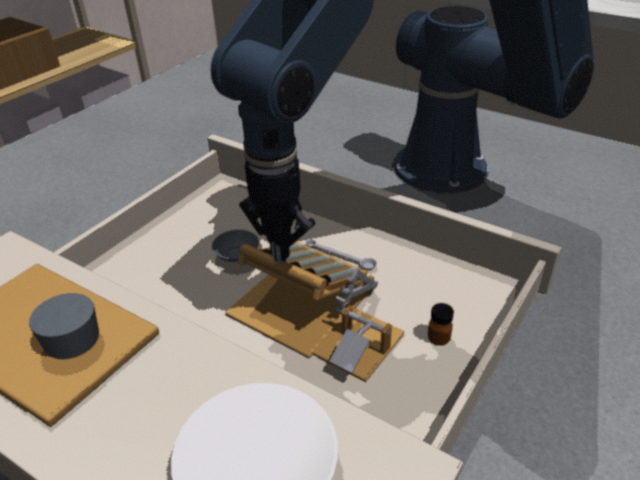

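The tips at (325,295) sit over the bar at (325,285), clear of the caps at row ~240. I'll push down along the bar's arc.

move_arm --pt "0 0 0.01 0 0" --pt "-0.005 0 0.02 0 0" --pt "-0.01 0 0.03 0 0" --pt "-0.015 0 0.04 0 0" --pt "-0.02 0 0.05 0 0" --pt "-0.025 0 0.06 0 0" --pt "-0.03 0 0.07 0 0" --pt "-0.03 0 0.08 0 0"

```text
t: 7.27
tcp_pos: [0.6103, 0.0023, 0.0843]
tool_rot: [-0.0, 1.0, 0.0, 0.004]
force: [5.1, 2.5, 6.4]
finger_gap: 0.0
```

```bash
python3 -c "
from h import *
to(0.612,0.002,0.055);snap('scene','s7')"
```

```text
t 7.27 tcp [0.6103 0.0023 0.0843] yaw_y 90.03 gap 0.0 F [5.1 2.5 6.4] units [-0.004 -0.001  0.073]
```

View pics/s7.png

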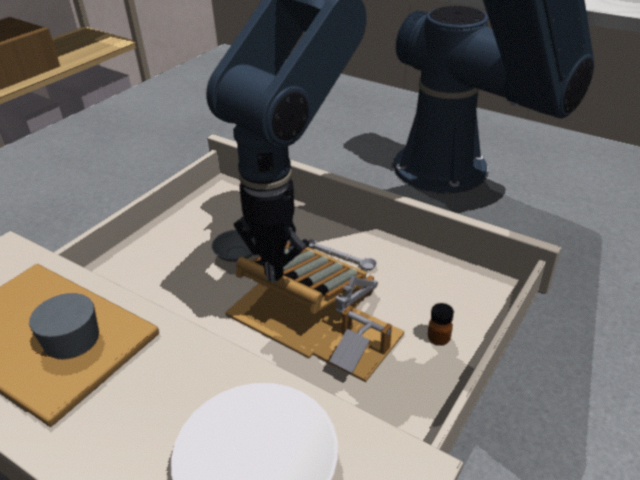

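Bar is going down at 6 N, but the tip has drifted about 8 mm further to +x of the bar axis than I wanted. I'll hold x while the bar swings under it.

move_arm --pt "0.01 0 0.005 0 0" --pt "0.01 0 0.01 0 0" --pt "0.01 0 0.02 0 0" --pt "0.01 0 0.03 0 0" --pt "0.005 0 0.04 0 0" --pt "0.0 0 0.05 0 0" --pt "0.0 0 0.06 0 0" --pt "-0.005 0 0.07 0 0"

```text
t: 7.98
tcp_pos: [0.6113, 0.0012, 0.0562]
tool_rot: [-0.001, 1.0, -0.001, 0.003]
force: [2.3, -0.2, 5.6]
finger_gap: -0.0
```

```bash
python3 -c "
from h import *
to(0.615,0.002,0.035);snap('scene','s8');snap('wrist','w8')
im,Q=cloud('w8')
for u in (200,440): print([tuple(np.round(Q[v,u],3).tolist()) for v in range(230,320,6)])"
```

```text
t 7.98 tcp [0.6113 0.0012 0.0562] yaw_y 90.08 gap -0.0 F [ 2.3 -0.2  5.6] units [-0.009  0.002  0.053]
[(0.579, -0.054, 0.071), (0.581, -0.054, 0.071), (0.584, -0.054, 0.072), (0.587, -0.055, 0.072), (0.595, -0.06, 0.057), (0.598, -0.061, 0.057), (0.601, -0.061, 0.058), (0.604, -0.061, 0.058), (0.601, -0.056, 0.073), (0.601, -0.054, 0.078), (0.603, -0.054, 0.08), (0.605, -0.053, 0.083), (0.608, -0.053, 0.083), (0.61, -0.053, 0.085), (0.613, -0.053, 0.085)]
[(0.58, 0.053, 0.067), (0.582, 0.053, 0.068), (0.585, 0.053, 0.068), (0.588, 0.053, 0.069), (0.595, 0.057, 0.057), (0.598, 0.058, 0.057), (0.601, 0.058, 0.058), (0.604, 0.058, 0.058), (0.607, 0.059, 0.057), (0.602, 0.052, 0.077), (0.603, 0.051, 0.08), (0.605, 0.051, 0.082), (0.607, 0.051, 0.084), (0.61, 0.051, 0.084), (0.613, 0.051, 0.084)]
```

View pics/w8.png

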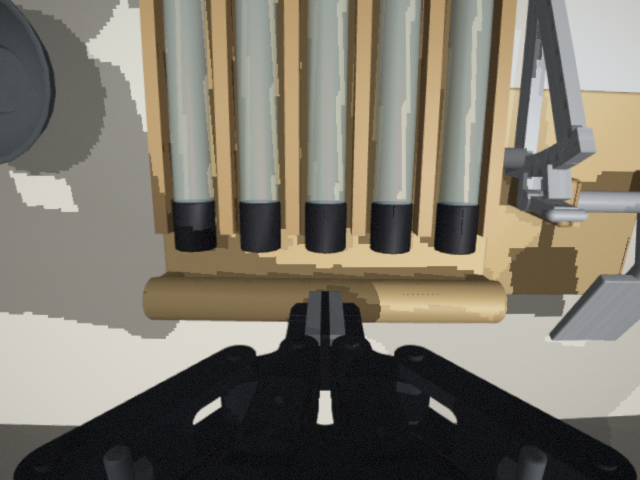

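The tip sits on the bar at (325,300), well clear of the caps. Bar top is at z≈0.085, so about 17 mm remain.

move_arm --pt "0 0 0.01 0 0" --pt "0 0 0.02 0 0" --pt "0 0 0.03 0 0" --pt "0 0 0.035 0 0" --pt "0 0 0.04 0 0" --pt "0 0 0.045 0 0" --pt "0 0 0.05 0 0" --pt "0 0 0.05 0 0"

```text
t: 8.75
tcp_pos: [0.6082, 0.002, 0.0392]
tool_rot: [-0.001, 1.0, -0.0, 0.0]
force: [-4.0, -0.1, 27.2]
finger_gap: 0.003
```

```bash
python3 -c "
from h import *
to(0.615,0.002,0.035)"
```

```text
t 8.75 tcp [0.6082 0.002  0.0392] yaw_y 90.1 gap 0.0 F [-4.  -0.1 27.2] units [-0.017  0.     0.01 ]
```

27 N at exactly the predicted flat height, so that's the stop. I'll hold briefly with a little more push, then rise straight up.

move_arm --pt "-0.01 0 0.005 0 0" --pt "-0.01 0 0.008 0 0" --pt "-0.01 0 0.008 0 0" --pt "-0.01 0 0.008 0 0" --pt "-0.01 0 -0.02 0 0" --pt "-0.01 0 -0.06 0 0" --pt "-0.01 0 -0.12 0 0" --pt "-0.01 0 -0.2 0 0"

```text
t: 9.42
tcp_pos: [0.6067, 0.0029, 0.1124]
tool_rot: [-0.001, 1.0, 0.001, -0.006]
force: [0.5, -0.3, -0.9]
finger_gap: -0.006
```

move_arm --pt "0 0 -0.06 0 0" --pt "0 0 -0.12 0 0" --pt "0 0 -0.18 0 0" --pt "0 0 -0.22 0 0" --pt "0 0 -0.25 0 0" --pt "0 0 -0.25 0 0" --pt "0 0 -0.25 0 0" --pt "0 0 -0.25 0 0"

```text
t: 10.08
tcp_pos: [0.61, 0.0024, 0.2131]
tool_rot: [-0.001, 1.0, 0.0, -0.003]
force: [-0.3, 0.1, 0.3]
finger_gap: -0.0
```

```bash
python3 - <<'E'
from h import *
np.set_printoptions(precision=4,suppress=True)
to(0.615,0.002,0.2);snap('scene','s9');snap('wrist','w9');snap('top','t9')
im,Q=cloud('w9')
s=(abs(Q[...,1])<.08)&(Q[...,0]>.59)&(Q[...,0]<.64)&(Q[...,2]>.04)&(Q[...,2]<.12); p=Q[s]
h=np.percentile(p[:,2],95); print('bar top',h,p[p[:,2]>h-.002].mean(0))
b=h-.01-.038; print('tray', np.arcsin(b/.1513)-.1326)
s=(abs(Q[...,1]-.152)<.018)&(Q[...,0]>.60)&(Q[...,0]<.655)&(Q[...,2]>.03)&(Q[...,2]<.1); p=Q[s]; print(len(p))
if len(p)>50: c=np.polyfit(p[:,0],p[:,2],1);print('pawl',np.arctan(c[0]))
im,Q=cloud('t9'); im0,Q0=cloud('top0')
for n,(u,v) in dict(jar=(190,247),dish=(417,241),spoon=(293,297)).items():
    a=im0[v-25:v+25,u-28:u+28].astype(int);b=im[v-25:v+25,u-28:u+28].astype(int);print(n,abs(a-b).mean())
    a=Q0[v-25:v+25,u-28:u+28,2];b=Q[v-25:v+25,u-28:u+28,2];print(np.nanmedian(abs(a-b)))
E
```

```text
t 10.08 tcp [0.61   0.0024 0.2131] yaw_y 90.07 gap -0.0 F [-0.3  0.1  0.3] units [-0.013 -0.001  0.033]
bar top 0.06931645731388636 [0.6129 0.0007 0.0685]
tray 0.00875899120064072
1767
pawl -0.48358996572942115
jar 40.625119047619044
0.0021186883397271705
dish 22.113095238095237
0.001905648754885636
spoon 74.5375
0.6838948758165198
```

View pics/w9.png

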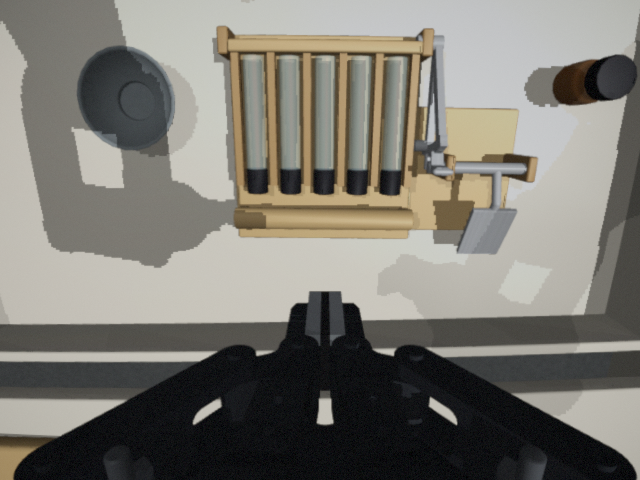

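View pics/s9.png

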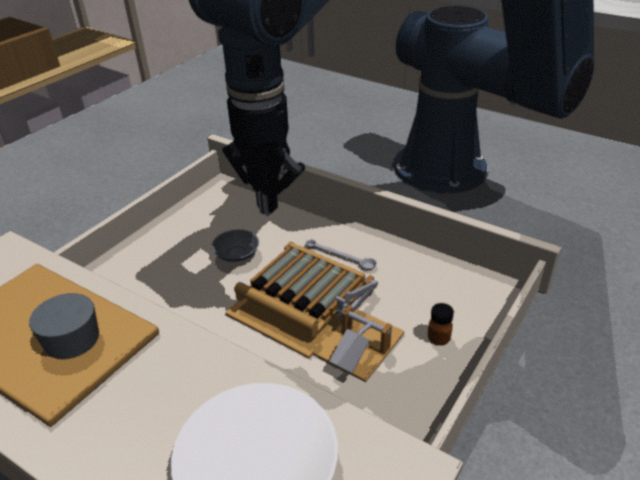

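The rack is flat: bar top at z≈0.069, tray ≈0.01 rad. The pawl reads ≈0.48 rad, and the dish (235,247), jar (441,324) and spoon (341,255) are at their starting pixels. The gripper hangs about 0.17 m above the bar, so I'm handing in.

```bash
python3 -c "
from h import *
to(0.6,0,0.2); print(manip.sign_off())"
```

```text
t 10.23 tcp [0.6109 0.0022 0.2134] yaw_y 90.07 gap -0.0 F [ 0.   1.3 -0.2] units [ 0.027 -0.005  0.034]
the job is handed in; nothing more can be done
None
```

I pressed the pawl's tab down to its stop with the shut fingertips, with the rack still propped up. I then pushed the middle of the bar down until the rack lay flat, rose straight up clear of everything, and handed in at about 10.2 s.

**Last checks:**
- **Pawl:** the tab slopes at about 0.48 rad and stayed down by itself. The force rose to 38 N at its stop.
- **Tray:** the bar top is at z ≈ 0.069 m, which puts the tray about 0.01 rad from flat. The force rose to 27 N at its stop.
- **Dish, jar and spoon:** they are at the same pixels in the scene view as at the start.
- **Arm:** it touches nothing, with wrist force about 0 to 1 N.
- **Vials:** the fingertips stayed on the bar, short of the vial caps, in every view I took.

**What disagreed or failed:**
- **Fingertip position:** with the gripper shut, both cameras put the fingertips about 30 to 33 mm behind the reported TCP, where the text says 11 mm ahead of it. My first press therefore stopped short of the tab. I worked from the measured offset after that.
- **Position under load:** the tool drifted about 5 mm in x while pushing, and I corrected for it on the bar.
- **Top-camera comparison:** comparing the top view before and after was inconclusive. The arm covered the spoon and its shadows changed the picture, so I relied on the scene view for the loose objects.

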